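# Set and lock the stop of a tube cut-off guide

### The job

Get the cut-off guide ready for sawing tube: slide the brass lid fully shut over the pocket of cut lengths, so that it no longer lies in the way of the stop, then draw the blue stop leg along its rail until its white pointer stands at the red marker (within 3 mm), against its return spring. Holding it there, press the orange cam lever fully closed, and finish still gripping the leg and lever between the fingers, with the lever closed and the pointer at the marker; leave the other things on the bench where they are.

Things in the scene. Friction and masses are not known exactly. Their poses are not given: they have to be found in the camera images.
- guide: Cut-off guide, fixed: beech base 135x295 mm, 18 mm thick (x -38 to 97, y -150 to 145 mm). Origin at bench height under the rail's centre line. x: across the rail, away from the robot; y: along the rail, away from the dark saw block (y -143 to -114, x 14 to 84, 50 mm high). Rail 16 mm wide, top z 40, y -108 to 52, end blocks z 44. Scale on the far edge, x 85 to 96. Yaw within 0.3 rad.
- lid (a joint): Slide of the 3 mm brass lid over the pocket (pocket: guide y 58 to 128, x 24 to 76 mm), m: 0 = fully shut against its stop, 0.04 to 0.062 = open as found. It shuts along the guide's +y; friction about 1.2 N, no spring.
- lid_grip (a point): Middle of the dark wooden grip block on the lid, 30 mm above the bench, at guide x 50 mm (shut: y 65). The block is 16 mm along x, 12 mm along y, z 21 to 36 mm; push it on its face toward the saw block, or pinch it. While the lid is open the grip stands in the way of the leg's arm, which cannot pass it. Bed z 18, lid top z 21, lid guides z 24 mm at x 17-20, 80-83.
- stop_leg: Blue stop leg, slides along the guide's y, 110 mm; starts nearest the saw block. Axes as the guide's; origin at bench height under the rail's centre line, level with the arm's middle. Carriage over the rail: x -14 to 14, y -46 to 4, z 24 to 60 mm. A spring draws it back toward the saw block with 4 to 5.5 N until the cam locks it. With the closed lever it is 36 mm wide (x -22 to 14).
- leg_arm (a point): On the leg's arm, on its flat face that looks to the saw block, in the leg's frame x 30, y -4, z 50 mm. The arm is an upright plate 8 mm thick (leg's y -4 to 4) reaching away from the carriage across the bed: x 14 to 62 at z 25 to 62 mm, then lower (z 25 to 37) to x 80. A finger beside the carriage's far side can push this face to draw the leg along +y.
- leg_pointer (a point): Tip of the leg's white pointer at the far end of the arm, in the leg's frame x 84, y 0, z 28 mm.
- length_mark (a point): Near end of the red marker clip (5 mm wide along the rail, thin white line along its middle) fixed on the scale, 24 mm above the bench; axes as the guide's. The pointer shall come to the same place along the guide's y (7 mm before this point in x).
- cam_lever (a joint): Hinge of the orange cam lever on the leg's near (-x) side, rad: 0 = closed (flap upright, flat beside the carriage, cam biting on the rail and locking the leg), 0.4 to 0.7 = open as found (flap leaning out to -x). Stays where left; smooth plastic. Press the flap toward the guide's +x: 1 to 2 N at first, up to about 8 N in the last third.
- lever_tip (a point): Middle of the upper edge of the lever's outer face. Flap 22 mm wide (leg's y -28 to -6), 6 mm thick, 38 mm long from its hinge at the leg's x -17.85, z 33 mm. Closed, this tip is at the leg's x -22, y -17, z 71 mm; open it stands up to 24 mm farther out and 12 mm lower.
- steel_rod: Plain steel rod, 110 mm long, 8 mm thick, lying on the bench; origin under its middle. Bystander.
- pliers: Small pliers with blue dipped grips lying flat, 53x136x10 mm; origin under their middle. Bystander.
- slide_gauge: Brass slide gauge lying flat, 35x115x10 mm; origin under its middle. Bystander.
- loupe: Small folded loupe in a white metal case, 22x34x16 mm; origin under its centre. Bystander.
- tweezers: Steel tweezers lying flat, 127 mm long; origin under their middle. Bystander.

How it is judged:
On the way, in this order (a step that is already met when the one before it is completed fails the run):
1. the brass lid is slid fully shut while the cam lever is still open (value of joint lid below 0.003 m and value of joint cam_lever above 0.25 rad), for 0.2 s.
2. the leg is held with its pointer within 4 mm of the red marker along the rail, the lever not yet closed (value of joint lid below 0.003 m and y of leg_pointer in the frame of length_mark between -0.004 and 0.004 m and value of joint cam_lever above 0.15 rad), for 0.2 s.
At the end, for the whole second after the job is handed in: Lid within 3 mm of shut, pointer within 3 mm of the red marker along the rail, cam lever within 0.08 rad of closed, leg at rest (under 5 mm/s), and the leg with its lever still gripped: over 6 N, the point between the pads 20 mm before to 12 mm beyond the rail's middle, under 85 mm high (value of joint lid below 0.003 m and y of leg_pointer in the frame of length_mark between -0.003 and 0.003 m and value of joint cam_lever below 0.08 rad and linear speed of stop_leg below 0.005 m/s and contact force between the fingers and stop_leg above 6 N and x of the grasp point in the frame of stop_leg between -0.02 and 0.012 m and z of the grasp point in the frame of stop_leg below 0.085 m); the arm keeps its last pose, push and grip.
It fails at once if a loose thing lying about the bench is shifted by more than 25 mm (distance of any of steel_rod, pliers, slide_gauge, loupe, tweezers from where it was at the start of the episode above 0.025 m).
It also fails if it takes over 45 s, if anything falls off the work surface, if the arm or the gripper's body presses on something with over 40 N, if the wrist force passes 120 N, or if a joint passes its speed limit or range.

### The arm

A 6-joint arm with a two-finger parallel gripper is mounted at the origin on a cart in front of the work surface, level with it; the furniture and walls round the work are solid. World frame = base frame: x ahead of the robot, y to its left, z up, the work surface at z = 0. Lengths are in m, angles in rad, forces in N, time in s.
With the tool pointing down it reaches from about 0.375 to 0.9 m from the base axis. Payload 3.1 kg.
Tool frame: the origin (TCP) lies at the very end of the fingers, on their centre line; the grasp point (between the pads) lies 19 mm behind it; z points along the fingers, y is the line along which they close (so a half turn about z gives the same grasp; the last joint's range is limited). The gripper opens to 85 mm and grips with 20 to 120 N. Pads are 22 mm wide; open, the fingers measure 114 mm over their backs; the gripper's body (76 mm by 85 mm) begins 54 mm behind the grasp point. The pads swing forward as they close: fully open they stand 13 mm farther back than shut.
Start: joints at [1.135, 0.527, 1.433, -0, 1.181, -0.178], TCP at [0.159, 0.604, 0.231] pointing down, gripper open.
Joint ranges: [-3.08, 3.08], [-0.75, 2.2], [0.22, 2.44], [-1.43, 4.57], [0, 2.65], [-2.85, 2.85]. Speed limits (rad/s): [2.79, 2.79, 3.14, 3.14, 3.14, 3.14].

### API

Orientations are given as a unit quaternion [x, y, z, w].
In Python, from station import sense, snapshot, camera_params, sign_off gives the robot as it stands.
- The arm moves only by the shell command python3 -m handwheel 'ROWS' [OPENING] [FORCE]. ROWS is JSON, a list that holds one entry, the list of rows, each a list of 4 numbers: the shift along the tool's x, y, z in units of 25 mm (1.0 is 25 mm), then the turn about the tool's z in units of 6 degrees (1.0 is 6 degrees). A call has 1 to 20 rows; each row shifts and turns the commanded pose from where the row before left it, along the tool's axes as they then stand; what a row does not reach is not made up. A row lasts 1/8 s, in which the tool goes at most 62.5 mm and 10.7 degrees, less where a joint would pass 70% of its speed; a pose out of reach is approached as far as the arm can. A call is refused whole if a number of a shift passes 1 or a number of a turn 1, either way. A call with a gripper value outside its range is refused whole. OPENING is the finger opening in mm, from 0 to 85.4, set as the call begins (- or left out, the last holds). The fingers move at their own pace and stop on an object; FORCE is the grip in N (left out, the last holds). Time passes only in rows, so rows that do not move let the fingers close. It gives the time, the measured TCP pose, the force, the opening and the grip force at its end, in the units of the state.
- sense(): the state, without advancing time (a new reading comes with each control period).
- snapshot(name): name is "scene" or "top"; returns (picture, depth): 480x640x3 uint8, red, green, blue; 480x640 float32, m along the optical axis (not along the pixel's ray), 0 where there is no reading.
- camera_params(name): a dict with "mtx" (3x3 intrinsics, pixels), "extrinsics" (4x4, takes a point from camera to world coordinates). Camera axes: x right, y up, looking along -z (the intrinsics and any distortion apply to the point x, -y, -z); pixel columns grow to the right and rows downward; lengths in m; the calibration is good to about 2 mm. A picture is of the moment at which its call begins. camera_params takes no time and is no camera call.
- sign_off(): hands the job in; it is judged then, once.
The state is a dict: "t": time; "q": joint angles; "qd": joint speeds; "tau": joint torques, N m; "tcp_pos": TCP position; "tool_rot": TCP orientation; "force": force on the tool from outside, world axes, zero at the start; "ft_torque": the same for the moment, N m; "finger_gap": opening from 0.0 (shut) to 1.0 (fully open); "gripper_force": force on a finger pad.
Only numpy, scipy, OpenCV 4.12 (cv2) and the standard library are available. Lean on these libraries where they do the work, as an engineer would, in place of code of your own. Each camera call takes 0.05 s, during which the arm holds its last target. There are 200 camera calls.

## Working session

There is one attempt and no reset: what is moved stays moved. The work goes in short steps, Python scripts to look and compute and a shell command to move; the robot and the scene stay as the last step left them, time stands still between calls to the robot, and variables do not carry over. Pictures are saved under pics/ and viewed, at most 10 in all, crops included, and the job is handed in when it is done.

```bash
ls; mkdir -p pics
python3 - <<'E'
from station import *
import cv2,json
for n in("scene","top"):
    p,d=snapshot(n); cv2.imwrite(f"pics/{n}0.png",p[:,:,::-1]); 
    import numpy as np; np.save(f"pics/{n}0d.npy",d)
    c=camera_params(n); print(n,np.round(c["mtx"],1).tolist(),np.round(c["extrinsics"],3).tolist(),[k for k in c])
s=sense(); print({k:np.round(v,3).tolist() for k,v in s.items()})
E
```

```text
pics
scene [[488.3, 0.0, 321.5], [0.0, 488.3, 237.5], [0.0, 0.0, 1.0]] [[0.785, 0.336, -0.52, 0.005], [-0.619, 0.399, -0.676, -0.929], [-0.02, 0.853, 0.521, 0.708], [0.0, 0.0, 0.0, 1.0]] ['mtx', 'extrinsics']
top [[483.8, 0.0, 316.6], [0.0, 483.8, 247.1], [0.0, 0.0, 1.0]] [[-0.124, 0.965, -0.23, 0.416], [-0.992, -0.121, 0.026, -0.124], [-0.002, 0.232, 0.973, 1.08], [0.0, 0.0, 0.0, 1.0]] ['mtx', 'extrinsics']
{'t': 0.1, 'q': [1.135, 0.528, 1.434, 0.0, 1.181, -0.178], 'qd': [-0.0, -0.001, -0.003, -0.0, 0.001, 0.0], 'tau': [-0.0, -44.33, -17.859, -0.0, 0.004, -0.0], 'tcp_pos': [0.159, 0.604, 0.23], 'tool_rot': [0.129, 0.992, -0.001, -0.0], 'force': [-0.069, 0.007, 0.246], 'ft_torque': [0.018, -0.011, -0.042], 'gripper_force': 0.0, 'finger_gap': 1.001}
```

View pics/top0.png

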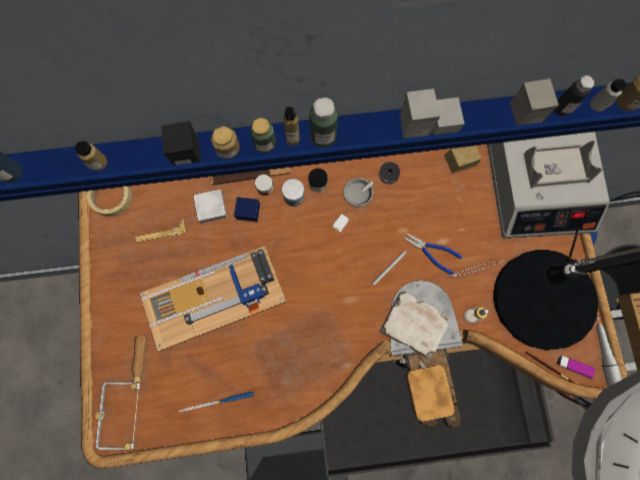

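View pics/scene0.png

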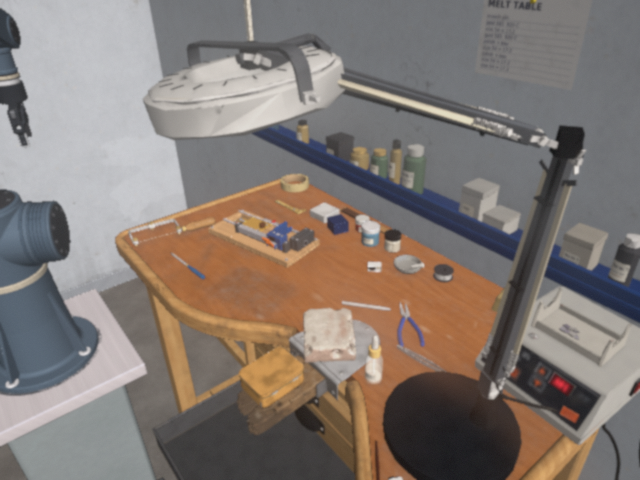

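Top view: the guide lies at about (213,298), saw block at (262,267), pocket on the left; the arm is out of view. I'll enlarge the guide.

```bash
cat > h.py <<'E'
import numpy as np,cv2
from station import *
def rays(n,uv):
    c=camera_params(n);K=np.array(c["mtx"]);E=np.array(c["extrinsics"])
    uv=np.atleast_2d(np.array(uv,float))
    r=np.c_[uv,np.ones(len(uv))]@np.linalg.inv(K).T*[1,-1,-1]
    return E[:3,3],r@E[:3,:3].T
def onz(n,uv,z):
    o,d=rays(n,uv);return o+d*((z-o[2])/d[:,2])[:,None]
def proj(n,P):
    c=camera_params(n);K=np.array(c["mtx"]);E=np.array(c["extrinsics"])
    p=(np.atleast_2d(P)-E[:3,3])@E[:3,:3]*[1,-1,-1]
    q=p@K.T;return q[:,:2]/q[:,2:]
def crop(p,u0,v0,u1,v1,s,f):
    cv2.imwrite(f,cv2.resize(p[v0:v1,u0:u1],None,fx=s,fy=s,interpolation=cv2.INTER_CUBIC))
E
python3 - <<'E'
from h import *
p=cv2.imread("pics/top0.png");crop(p,135,240,295,355,5,"pics/topc.png")
d=np.load("pics/top0d.npy")
print(onz("top",[(213,298),(270,248),(285,300),(159,348),(142,294)],.018).round(3))
p=cv2.imread("pics/scene0.png");crop(p,205,200,325,270,6,"pics/scc.png")
E
```

```text
[[ 0.581  0.088  0.018]
 [ 0.678 -0.048  0.018]
 [ 0.557 -0.069  0.018]
 [ 0.488  0.211  0.018]
 [ 0.609  0.243  0.018]]
```

View pics/topc.png

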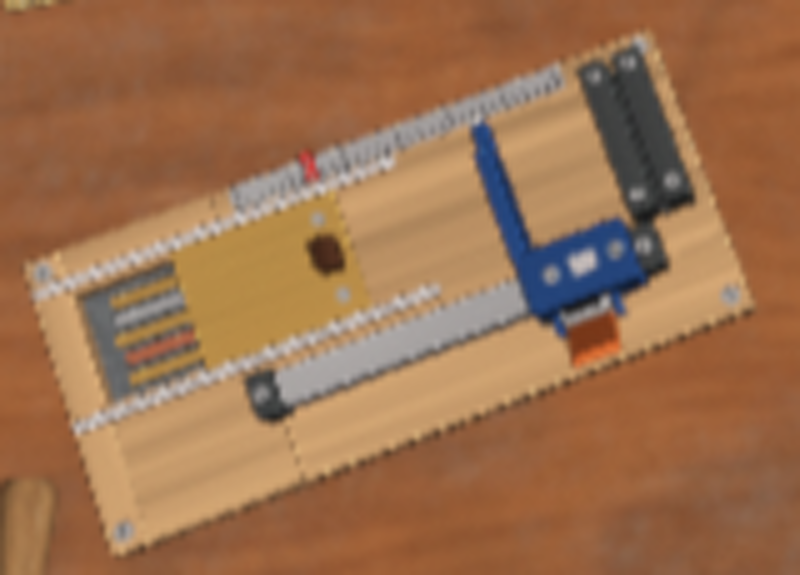

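View pics/scc.png

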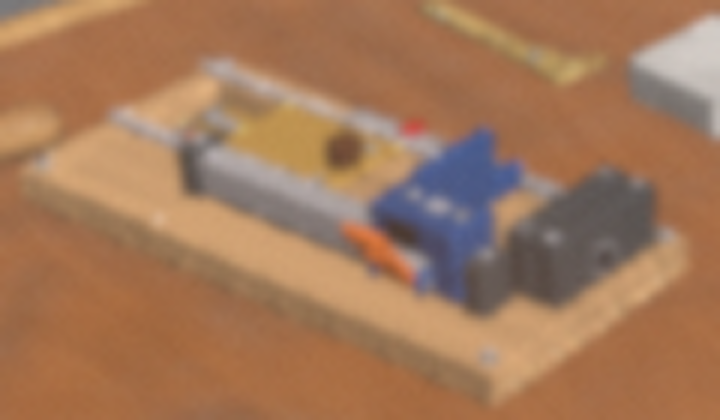

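The crop shows base corners at crop (645,32), (752,305), (118,555), (30,265); grip at (326,252), red marker at (308,165), pointer at ~(480,125), and the lever open at (595,338). Next I fit the guide pose and features.

```bash
cat >> h.py <<'E'
G=None
def fit(A,B):
    a=A-A.mean(0);b=B-B.mean(0)
    th=np.arctan2((a[:,0]*b[:,1]-a[:,1]*b[:,0]).sum(),(a*b).sum())
    R=np.array([[np.cos(th),-np.sin(th)],[np.sin(th),np.cos(th)]])
    t=B.mean(0)-R@A.mean(0);return th,R,t,B-(A@R.T+t)
E
python3 - <<'E'
from h import *
cr=lambda L:np.array(L)/5+[134.6,239.6]
M=np.array([(97,-150),(-38,-150),(-38,145),(97,145)])/1e3
W=onz("top",cr([(645,32),(752,305),(118,555),(30,265)]),.018)[:,:2]
th,R,t,res=fit(M,W);print("yaw",th,"t",t,"res mm",(res*1e3).round(1).tolist())
g=lambda uv,z:((onz("top",cr([uv]),z)[0,:2]-t)@R*1e3).round(1)
p=cv2.imread("pics/top0.png").astype(int);b,gr,r=p[...,0],p[...,1],p[...,2]
def cen(m):
    v,u=np.nonzero(m);k=(u>135)&(u<295)&(v>240)&(v<355);return u[k].mean(),v[k].mean(),k.sum()
red=cen((r>150)&(gr<90)&(b<100));print("red",red)
gu=lambda uv,z:((onz("top",[uv],z)[0,:2]-t)@R*1e3).round(1)
print("red g",gu(red[:2],.024), "manual",g((308,165),.024))
print("grip",g((326,252),.036),"pointer",g((477,123),.033),"saw blk corners",g((583,66),.05),g((692,198),.05))
print("lid edge sawside",g((345,200),.021),g((368,300),.021))
print("lever top",g((570,362),.065),g((622,347),.065), "rail end top",g((262,378),.044))
# scene view check
ps=lambda uv,z:((onz("scene",[np.array(uv)/6+[204.6,199.6]],z)[0,:2]-t)@R*1e3).round(1)
print("scene: red",ps((412,127),.026),"grip",ps((345,140),.036),"corner near saw",ps((490,385),.018),"near far",ps((28,170),.018),"lever tip",ps((347,228),.063))
E
```

```text
yaw 0.25231728757847277 t [0.55478539 0.08393376] res mm [[-1.6, 2.7], [0.4, 1.9], [0.8, -1.7], [0.4, -2.8]]
red (np.float64(239.8), np.float64(299.3333333333333), np.int64(45))
red g [  0.9 -57.4] manual [92.6 12.8]
grip [50.  15.5] pointer [ 80.6 -64.1] saw blk corners [  83.2 -117.2] [  11.  -141.1]
lid edge sawside [72.3  2.9] [26.4  7.6]
lever top [-38.1 -69.9] [-40.3 -92.3] rail end top [ 6.8 56.5]
scene: red [87.7 10.6] grip [47.7 15.3] corner near saw [ -46.2 -153.3] near far [-37.7 141.3] lever tip [-40.6 -71.9]
```

Guide pose: yaw 0.252, origin (0.555, 0.084); the sizes agree to about 2 mm. The grip is at guide (50, 15.5), the marker at y≈12, the pointer at y≈-64. First turn the tool so tool y = guide x and tool x = guide +y.

```bash
python3 -m handwheel '[[[0,0,0,1],[0,0,0,1],[0,0,0,1],[0,0,0,1],[0,0,0,1],[0,0,0,1],[0,0,0,1],[0,0,0,1],[0,0,0,1],[0,0,0,1],[0,0,0,0.1]]]' 0 40
cat >> h.py <<'E'
from scipy.spatial.transform import Rotation as Rn
th=0.2523;t=np.array([.5548,.0839]);R2=np.array([[np.cos(th),-np.sin(th)],[np.sin(th),np.cos(th)]])
def tg(w): return (np.asarray(w)[...,:2]-t)@R2*1e3
def st():
    s=sense();X=Rn.from_quat(s["tool_rot"]).as_matrix()
    f=np.array(s["force"]);print("t",round(s["t"],2),"guide mm",tg(s["tcp_pos"]).round(1),"z",round(s["tcp_pos"][2]*1e3,1),"toolx-gy deg",round(np.degrees(np.arctan2(X[1,0],X[0,0])-np.pi/2-th),2),"F guide",(f[:2]@R2).round(1),f[2].round(1),"gap",round(s["finger_gap"],3),"grip",round(s["gripper_force"],1))
E
python3 -c "
from h import *
st()"
```

```text
t: 1.48
tcp_pos: [0.1592, 0.604, 0.2308]
tool_rot: [0.611, 0.792, -0.001, 0.0]
force: [-0.4, 0.6, 0.5]
finger_gap: -0.003
gripper_force: 0.0
t 1.48 guide mm [-253.3  602.4] z 230.8 toolx-gy deg 0.21 F guide [-0.2  0.7] 0.5 gap -0.003 grip 0.0
```

```bash
python3 -m handwheel '[[[-1,0.5,0,0],[-1,0.5,0,0],[-1,0.5,0,0],[-1,0.5,0,0],[-1,0.5,0,0],[-1,0.5,0,0],[-1,0.5,0,0],[-1,0.5,0,0],[-1,0.5,0,0],[-1,0.5,0,0],[-1,0.5,0,0],[-1,0.5,0,0],[-1,0.5,0,0],[-1,0.5,0,0],[-1,0.5,0,0],[-1,0.5,0,0],[-1,0.5,0,0],[-1,0.5,0,0],[-1,0.5,0,0],[-1,0.5,0,0]]]' >/dev/null
python3 -m handwheel '[[[-1,0.5,1,0],[-1,0.5,1,0],[-1,0.5,1,0],[-1,0.3,1,0],[-0.8,0.3,1,0],[0,0,1,0],[0,0,0,0]]]'
python3 - <<'E'
from h import *
st()
p,d=snapshot("top");cv2.imwrite("pics/t1.png",p[:,:,::-1]);crop(p[:,:,::-1],135,225,295,345,5,"pics/t1c.png")
E
```

```text
t: 4.85
tcp_pos: [0.6068, 0.0806, 0.0791]
tool_rot: [0.611, 0.792, -0.002, -0.002]
force: [-0.7, 0.6, -0.4]
finger_gap: 0.0
gripper_force: 0.0
t 4.85 guide mm [ 49.5 -16.2] z 79.1 toolx-gy deg 0.2 F guide [-0.6  0.7] -0.4 gap 0.0 grip 0.0
```

View pics/t1c.png

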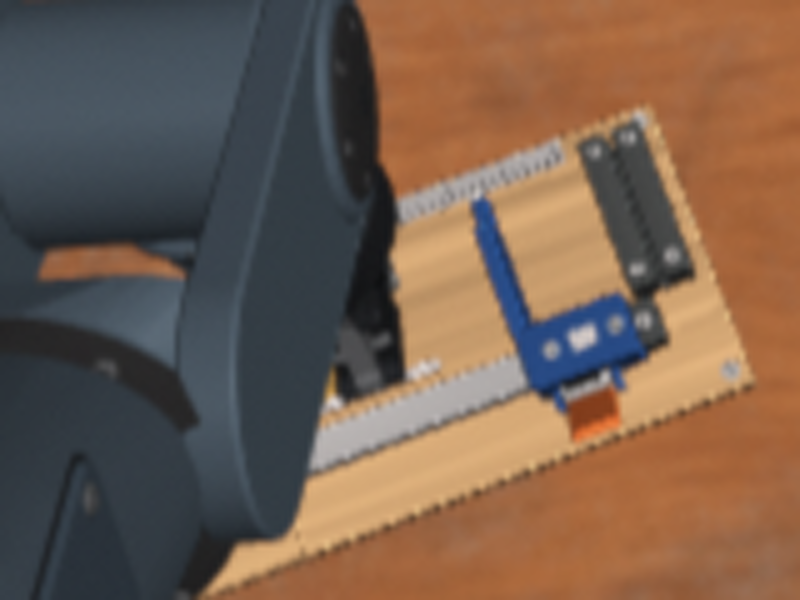

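The arm hides the pocket, but the fingers stand on the saw-block side of the grip at crop (370,370), clear of the leg arm at (495,260). Descend, then push gently along +y.

```bash
python3 -m handwheel '[[[0,0,0.7,0],[0,0,0.7,0],[0,0,0.7,0],[0,0,0,0]]]' >/dev/null; python3 -c "
from h import *
st()"; python3 -m handwheel '[[[0.3,0,0,0],[0.3,0,0,0],[0.3,0,0,0],[0.3,0,0,0],[0.3,0,0,0],[0.3,0,0,0],[0.3,0,0,0],[0.2,0,0,0],[0,0,0,0]]]'>/dev/null
python3 - <<'E'
from h import *
st()
E
```

```text
t 5.4 guide mm [ 49.8 -15.8] z 26.7 toolx-gy deg 0.19 F guide [-0.8  0.8] 0.9 gap -0.003 grip 0.0
t 6.53 guide mm [50.6 41.9] z 28.6 toolx-gy deg 0.2 F guide [0.  0.3] -0.9 gap -0.002 grip 0.0
```

```bash
for i in 1; do python3 -m handwheel '[[[0.1,0,0,0],[0.1,0,0,0],[0,0,0,0]]]'>/dev/null; python3 -c "
from h import *
st()"; python3 -m handwheel '[[[0.1,0,0,0],[0.1,0,0,0],[0,0,0,0]]]'>/dev/null
python3 - <<'E'
from h import *
st()
p,d=snapshot("scene");cv2.imwrite("pics/s2.png",p[:,:,::-1]);crop(p[:,:,::-1],195,180,325,270,6,"pics/s2c.png")
E
done
```

```text
t 6.9 guide mm [50.8 46.3] z 28.6 toolx-gy deg 0.16 F guide [0.2 0. ] -0.8 gap 0.003 grip 0.0
t 7.28 guide mm [51.  48.9] z 28.7 toolx-gy deg 0.27 F guide [-0.9 -8.4] -0.9 gap 0.003 grip 4.0
```

View pics/s2c.png

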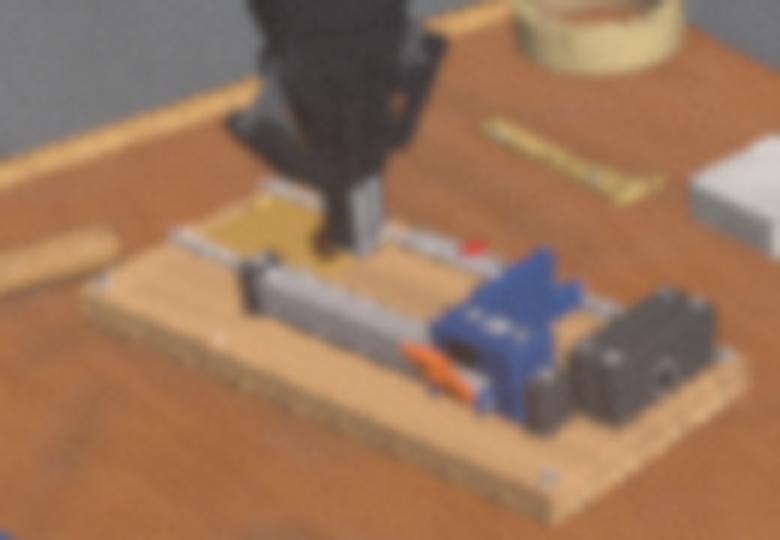

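The picture shows the lid shut over the pocket (dark grip at (325,240) against the finger); an 8 N stop reaction at y 48.9 (48 expected) confirms it. Retreat, open, and go over the leg.

```bash
python3 -m handwheel '[[[-0.4,0,0,0],[0,0,-0.8,0],[0,0,-1,0],[0,0,-1,0],[0,0,-0.7,0],[-1,-0.5,0,0],[-1,-0.5,0,0],[-1,-0.5,0,0],[-1,-0.5,0,0],[-0.9,-0.5,0,0],[0,0,0,0],[0,0,0,0]]]' 85 40 >/dev/null
python3 - <<'E'
from h import *
st()
p,d=snapshot("top");p=p[:,:,::-1].copy();cv2.imwrite("pics/t3.png",p);crop(p,135,225,295,345,5,"pics/t3c.png")
E
```

```text
t 8.82 guide mm [-10.6 -81.1] z 116.8 toolx-gy deg 0.16 F guide [-0.1 -0.1] 0.6 gap 1.0 grip 0.0
```

View pics/t3c.png

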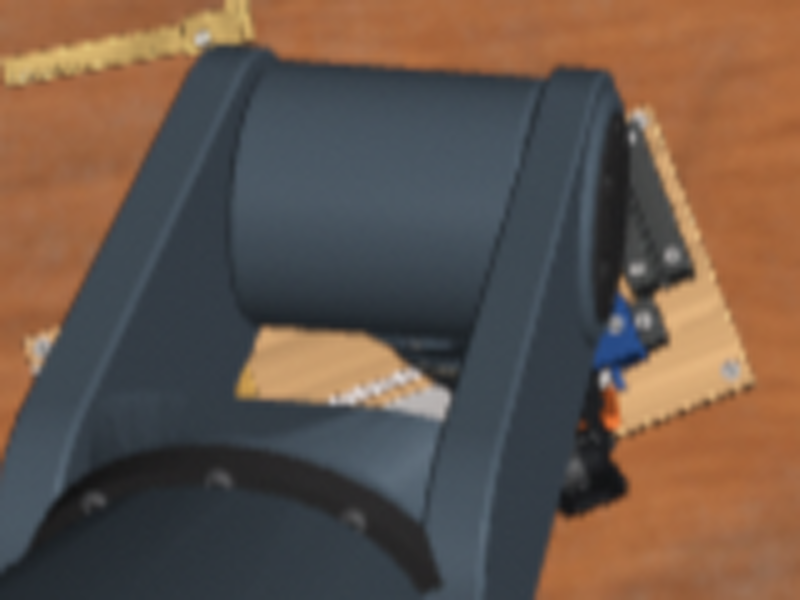

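The arm hides most of the guide from above, so I'll use the scene camera from here. Shift back 4 mm for clearance and descend astride carriage and lever.

```bash
python3 -m handwheel '[[[-0.15,0,0.7,0],[0,0,0.7,0],[0,0,0.65,0],[0,0,0.65,0],[0,0,0.65,0],[0,0,0,0]]]' >/dev/null
python3 - <<'E'
from h import *
st()
# marker estimates by colour
for n,b in(("top",(135,240,295,355)),("scene",(205,200,325,270))):
    p=cv2.imread(f"pics/{n}0.png");h=cv2.cvtColor(p,cv2.COLOR_BGR2HSV)
    m=((h[...,0]<6)|(h[...,0]>172))&(h[...,1]>150)&(h[...,2]>110);M=np.zeros_like(m);M[b[1]:b[3],b[0]:b[2]]=m[b[1]:b[3],b[0]:b[2]]
    k,l,s,c=cv2.connectedComponentsWithStats(M.astype(np.uint8))
    for i in range(1,k):
        if s[i,4]>3: print(n,s[i],c[i].round(1),tg(onz(n,c[i],.025)).round(1))
p,d=snapshot("scene");p=p[:,:,::-1].copy();cv2.imwrite("pics/s4.png",p);crop(p,195,180,325,270,6,"pics/s4c.png")
E
```

```text
t 9.62 guide mm [-12.  -84.9] z 30.8 toolx-gy deg 0.17 F guide [-0.3 -0.4] 0.1 gap 0.996 grip 0.0
top [195 270   3   5   7] [196.4 271.7] [[94.  11.5]]
```

View pics/s4c.png

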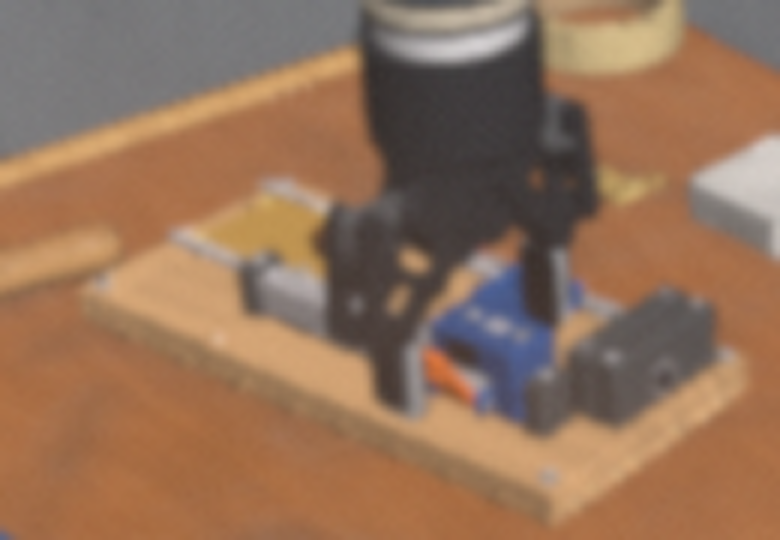

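Both fingers stand correctly: far finger behind the blue arm at (550,290), near finger outside the lever at (400,370). Draw the leg along +y.

```bash
python3 -m handwheel '[[[0.2,0,0,0],[0.3,0,0,0],[0.3,0,0,0],[0.3,0,0,0],[0.3,0,0,0],[0.3,0,0,0],[0.3,0,0,0],[0.3,0,0,0],[0.3,0,0,0],[0.3,0,0,0],[0.25,0,0,0],[0.1,0,0,0],[0,0,0,0],[0,0,0,0]]]' >/dev/null
python3 - <<'E'
from h import *
st()
p,d=snapshot("scene");p=p[:,:,::-1].copy();cv2.imwrite("pics/s5.png",p)
print(proj("scene",np.r_[R2@[.084,.012]+t,.028]).round(1))
crop(p,225,190,285,235,12,"pics/s5c.png")
E
```

```text
t 11.43 guide mm [-10.2  -4.5] z 33.1 toolx-gy deg 0.16 F guide [ 1. -4.] -0.9 gap 0.994 grip 2.1
[[272.  220.5]]
```

View pics/s5c.png

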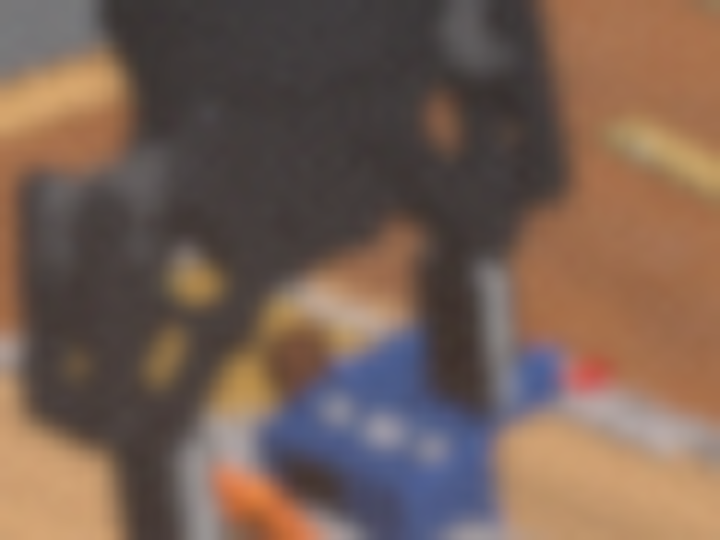

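Pointer and red marker (crop (590,375)) are nearly together: the blue arm end at (550,375) is right before the clip. I'll quantify this with colour and projections in the same view.

```bash
cat > m.py <<'E'
from h import *
def redc(p,c0=(274,221),r=8):
    q=p.astype(float);w=np.clip(q[...,2]-np.maximum(q[...,1],q[...,0])*1.0-85,0,None)
    v,u=np.mgrid[:480,:640];k=(abs(u-c0[0])<r)&(abs(v-c0[1])<r);w=w*k
    return np.array([(w*u).sum()/w.sum(),(w*v).sum()/w.sum()]),w.sum()
def W(x,y,z): return np.r_[R2@[x/1e3,y/1e3]+t,z/1e3]
def bluemask(p):
    h=cv2.cvtColor(p,cv2.COLOR_BGR2HSV);return (abs(h[...,0].astype(int)-112)<14)&(h[...,1]>110)&(h[...,2]>60)
if __name__=="__main__":
    import sys
    p0=cv2.imread("pics/scene0.png");p=cv2.imread(sys.argv[1])
    for n,q in(("0",p0),("now",p)):
        c,s=redc(q);print(n,"red",c.round(2),s.round(),"y at x94 plane z26",tg(onz("scene",c,.026)).round(1))
    for y in(9,12,15): print(y,"red mid",proj("scene",W(94,y,25)).round(1),"arm end",proj("scene",[W(80,y+a,b) for a in(-4,4) for b in(25,37)]).round(1).tolist())
    print("start -64:",proj("scene",[W(80,-64+a,b) for a in(-4,4) for b in(25,37)]).round(1).tolist())
    for n,q,(u0,u1,v0,v1) in(("0",p0,(284,300,222,240)),("now",p,(264,278,212,230))):
        print(n);m=bluemask(q)
        for v in range(v0,v1): print(v,"".join(".#"[int(x)] for x in m[v,u0:u1]),q[v,u0:u1,0].tolist() )
E
python3 m.py pics/s5.png
```

```text
0 red [273.49 220.69] 61.0 y at x94 plane z26 [[88.4 10.4]]
now red [273.63 220.72] 46.0 y at x94 plane z26 [[88.5 10. ]]
9 red mid [[275.2 220.3]] arm end [[272.9, 222.7], [272.6, 219.0], [270.8, 221.9], [270.5, 218.2]]
12 red mid [[274.4 220. ]] arm end [[272.1, 222.4], [271.8, 218.7], [270.1, 221.6], [269.7, 217.9]]
15 red mid [[273.6 219.8]] arm end [[271.4, 222.1], [271.1, 218.4], [269.3, 221.3], [269.0, 217.6]]
start -64: [[292.6, 230.3], [292.4, 226.6], [290.4, 229.5], [290.2, 225.7]]
0
222 ................ [124, 134, 125, 98, 79, 72, 74, 74, 73, 74, 74, 75, 75, 78, 78, 74]
223 .#.............. [139, 140, 128, 102, 80, 73, 73, 74, 75, 74, 75, 74, 78, 77, 80, 78]
224 ##.............. [139, 138, 128, 104, 81, 73, 72, 74, 73, 73, 74, 74, 73, 76, 77, 75]
225 ##.............. [139, 138, 129, 109, 87, 79, 77, 80, 75, 75, 72, 73, 73, 73, 74, 72]
226 ##.............. [138, 137, 130, 118, 102, 97, 103, 104, 90, 76, 73, 71, 71, 68, 70, 71]
227 ##.............. [136, 135, 133, 130, 125, 126, 131, 131, 109, 83, 71, 72, 69, 71, 68, 70]
228 #.#............. [134, 134, 136, 137, 140, 140, 14
[... 1931 characters left out ...]
..... [56, 78, 117, 143, 147, 141, 140, 133, 130, 119, 122, 123, 121, 111]
223 .............. [66, 80, 112, 136, 140, 137, 137, 138, 148, 152, 155, 156, 150, 139]
224 .............. [91, 94, 115, 128, 130, 126, 125, 128, 137, 147, 157, 160, 160, 155]
225 .............. [117, 117, 118, 120, 119, 115, 114, 116, 119, 127, 135, 141, 152, 161]
226 .............. [137, 129, 118, 115, 116, 115, 116, 115, 114, 115, 117, 121, 132, 140]
227 .............. [141, 132, 115, 110, 113, 116, 115, 115, 116, 114, 115, 114, 115, 119]
228 .............. [138, 129, 113, 107, 112, 114, 113, 115, 115, 115, 115, 115, 112, 114]
229 .............. [133, 125, 112, 107, 108, 110, 110, 113, 112, 115, 115, 116, 114, 114]
```

Run:
```python
from m import *
p=cv2.imread("pics/top0.png")
c,s=redc(p,(196.5,272),6);print("red top",c.round(2),s, [tg(onz("top",c,z)).round(1).tolist() for z in(.022,.025)])
q=p.astype(float);w=np.clip(q[...,2]-np.maximum(q[...,1],q[...,0])-40,0,None)
print(w[264:280,190:204].astype(int))
# arm centreline: blue weighted per row
b=np.clip(q[...,0]-q[...,2]-10,0,None)
for v in range(262,290,2):
    k=b[v,222:242]; 
    if k.sum()>50:
        u=(k*np.arange(222,242)).sum()/k.sum();print(v,round(u,2),int(k.sum()),[tg(onz("top",[u,v],z)).round(1).tolist()[0] for z in(.037,.062)])
```

```text
red top [196.36 272.33] 210.0 [[[93.5, 12.6]], [[92.7, 12.1]]]
[[18 19 20 18 17 18 17 17 16 14 13 12 13 12]
 [17 17 17 17 17 16 16 15 12 12 11 12 13 12]
 [17 17 16 16 17 16 14 12 10 10 10 11 11 12]
 [15 16 16 15 15 14 13 11  8  8  8  8  9  9]
 [14 14 14 14 13 12 12 10  9  6  5  4  0  0]
 [ 9 12 12 11  9 14 19 12  8  2  0  0  0  0]
 [ 8 10 11 10 12 43 51 20  0  0  0  0  0  0]
 [ 9 10 10  7 11 75 72 42  0  0  0  0  0  0]
 [10  8  0  0  0 45 61 75  0  0  0  0  0  0]
 [ 0  0  0  0  0  0 60 93  0  0  0  0  0  0]
 [ 0  0  0  0  0  0 56 72 33  0  0  0  0  0]
 [ 0  0  0  0  0  0 44 41 35  0  0  0  0  0]
 [ 0  0  0  0  0  0  0  1  0  0  0  0  0  0]
 [ 0  0  0  0  0  0  0  0  0  0  0  0  0  0]
 [ 0  0  0  0  0  0  0  0  0  0  0  0  0  3]
 [ 0  0  0  0  0  0  0  0  0  0  1  1  1  4]]
266 231.04 207 [[75.0, -65.2], [68.7, -67.7]]
268 231.57 229 [[70.3, -64.9], [64.2, -67.3]]
270 231.8 229 [[65.9, -63.9], [59.9, -66.3]]
272 232.35 265 [[61.2, -63.5], [55.3, -66.0]]
274 232.99 293 [[56.5, -63.3], [50.7, -65.8]]
276 233.7 280 [[51.8, -63.3], [46.1, -65.8]]
278 234.42 268 [[47.0, -63.3], [41.4, -65.8]]
280 234.99 301 [[42.4, -63.0], [36.9, -65.5]]
282 235.8 294 [[37.6, -63.2], [32.2, -65.7]]
284 236.49 281 [[32.9, -63.2], [27.6, -65.6]]
286 237.27 284 [[28.1, -63.3], [23.0, -65.7]]
288 237.96 309 [[23.4, -63.2], [18.4, -65.7]]
```

The marker is at y≈12.3 and the pointer at ≈10.5–11: nudge +2 mm, hold, and centre on the grip width (x → -4) while still open.

```bash
python3 -m handwheel '[[[0.08,0.12,0,0],[0,0.12,0,0],[0,0,0,0],[0,0,0,0],[0,0,0,0]]]' >/dev/null
python3 -c "
from h import *
st()
p,d=snapshot('scene');cv2.imwrite('pics/s6.png',p[:,:,::-1])"
python3 m.py pics/s6.png | sed -n '2p;/now/,$p' | sed -n '1p;8,16p'
```

```text
t 12.1 guide mm [-7.2 -1.9] z 32.4 toolx-gy deg 0.19 F guide [-2.1 -5.7] 0.5 gap 0.993 grip 2.5
now red [273.51 220.69] 61.0 y at x94 plane z26 [[88.5 10.3]]
222 ................ [124, 134, 125, 98, 79, 72, 74, 74, 73, 74, 74, 75, 75, 78, 78, 74]
223 .#.............. [139, 140, 128, 102, 80, 73, 73, 74, 75, 74, 75, 74, 78, 77, 80, 78]
224 ##.............. [139, 138, 128, 104, 81, 73, 72, 74, 73, 73, 74, 74, 73, 76, 77, 75]
225 ##.............. [139, 138, 129, 109, 87, 79, 77, 80, 75, 75, 72, 73, 73, 73, 74, 72]
226 ##.............. [138, 137, 130, 118, 102, 97, 103, 104, 90, 76, 73, 71, 71, 68, 70, 71]
227 ##.............. [136, 135, 133, 130, 125, 126, 131, 131, 109, 83, 71, 72, 69, 71, 68, 70]
228 #.#............. [134, 134, 136, 137, 140, 140, 143, 138, 119, 100, 87, 78, 75, 71, 68, 68]
229 ######.......... [133, 135, 135, 142, 146, 144, 140, 137, 133, 127, 113, 104, 95, 82, 75, 71]
230 ..###........... [134, 134, 133, 138, 141, 140, 135, 133, 137, 138, 136, 134, 126, 110, 96, 78]
```

```bash
cat > e.py <<'E'
import sys;from m import *
def edge(q,u0,v0):
    B=q[...,0].astype(float)-q[...,2]*1.0   # blue minus red
    big=cv2.resize(B,None,fx=8,fy=8,interpolation=cv2.INTER_CUBIC);return big
p0=cv2.imread("pics/scene0.png");p=cv2.imread(sys.argv[1])
B0,B=[edge(x,0,0).astype(np.float32) for x in(p0,p)]
# arm-end corner patch (upper right), from first picture
T=B0[int(224.0*8):int(229.5*8),int(288.5*8):int(295*8)]
S=B[210*8:228*8,262*8:282*8]
r=cv2.matchTemplate(S,T,cv2.TM_SQDIFF);_,_,(x,y),_=cv2.minMaxLoc(r)
d=np.array([262+x/8-288.5,210+y/8-224.0]);a=proj("scene",[W(80,-64,33),W(80,12,33)]);g=(a[1]-a[0])/76
print("shift px",d,"travel mm",(d@g)/(g@g).round(4),"cross px",np.cross(g,d)/np.linalg.norm(g))
E
python3 -W ignore e.py pics/s5.png; python3 -W ignore e.py pics/s6.png
```

```text
shift px [-20.5    -8.125] travel mm 76.50801840367218 cross px 0.27972351019995606
shift px [-20.75  -8.25] travel mm 77.47311114825301 cross px 0.3073453630352887
```

Pointer ≈13, marker ≈12.3: inside the band. Now close the lever, moving the centre to x≈-4.

```bash
python3 -m handwheel '[[[-0.02,0.06,0,0],[0,0.06,0,0],[0,0,0,0],[0,0,0,0]]]' 55 40 >/dev/null; python3 -c "
from h import *
st()"
python3 -m handwheel '[[[0,0,0,0],[0,0,0,0],[0,0,0,0],[0,0,0,0],[0,0,0,0],[0,0,0,0],[0,0,0,0]]]' 20 40 >/dev/null
python3 -c "
from h import *
st()
p,d=snapshot('scene');cv2.imwrite('pics/s7.png',p[:,:,::-1]);crop(p[:,:,::-1],215,185,305,250,8,'pics/s7c.png')"
python3 -W ignore e.py pics/s7.png
```

```text
t 12.65 guide mm [-1.6 -2.8] z 32.9 toolx-gy deg 0.18 F guide [ 0.2 -4.3] 3.8 gap 0.645 grip 2.7
t 13.53 guide mm [-5.2 -2.4] z 32.7 toolx-gy deg 0.18 F guide [-5.  -6.9] 8.4 gap 0.421 grip 42.9
shift px [-20.875  -8.125] travel mm 77.72363516890034 cross px 0.14598554630907348
```

View pics/s7c.png

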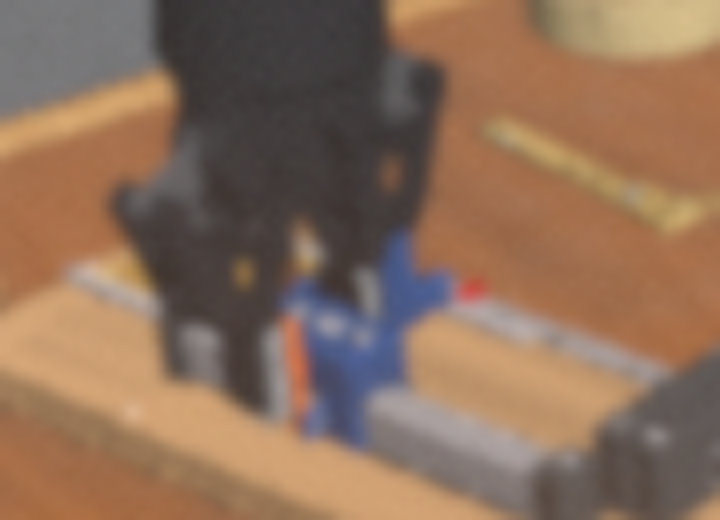

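The picture shows the orange lever upright (290,370) against the carriage and the pointer at the red clip (470,290). The opening is 36.0 mm, which is the closed width, with a 43 N grip. Both views put the pointer within about 1 mm of the marker, so I'm handing in.

```bash
python3 -c "
from h import *
st(); print(sign_off())"
```

```text
t 13.57 guide mm [-5.3 -2.4] z 32.7 toolx-gy deg 0.17 F guide [-5.9 -5.8] 8.4 gap 0.417 grip 42.9
the job is handed in; nothing more can be done
None
```

I handed the job in at 13.6 s, but the hand-in gave no verdict: the lid is shut, the lever is closed and gripped at 43 N, and the pointer stands within about 1 mm of the red marker by my camera estimate.

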